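Pack the stretcher wedges into their drawer and shut it

TASK

Put the canvas stretcher wedges away: pull the half-open drawer right out, take the cork sanding block out of its wedge nest and lay it in the white tray, then pack all the wedges flat in the nest side by side, each turned head to tail with its neighbour (blue thick end next to bare thin end), starting at the red end and leaving no empty place between them. Then push the drawer fully home until its catch holds it, leaving the wedges lying packed inside; do not disturb the ink bottles, the jar or the scraper.

Things in the scene. Friction and masses are not known exactly. Their poses are not given: they have to be found in the camera images.
- wedge1: beech wedge lying flat, 60 long, 28 high, a right trapezoid from above; blue-dipped thick end 34 wide, bare thin end 20 wide; end faces parallel (grip over these). Origin: underside, mid-length, mid-width (27 there). +x to the thick end. Straight side at y -13.5; sloping side from y +6.5 (thin end) to +20.5. 35-60 g. Packed head to tail, origins lie 27 apart. May be absent
- wedge2: another stretcher wedge, the same as wedge1 in size and axes; may be absent
- wedge3: another stretcher wedge, the same as wedge1 in size and axes; may be absent
- wedge4: another stretcher wedge, the same as wedge1 in size and axes; may be absent
- wedge5: another stretcher wedge, the same as wedge1 in size and axes; may be absent
- wedge6: another stretcher wedge, the same as wedge1 in size and axes; may be absent
- wedge1_thick (a point): middle of the blue thick end face of wedge1, 30 from its origin along +x, 14 up
- wedge2_thick (a point): middle of the blue thick end face of wedge2, 30 from its origin along +x, 14 up
- wedge3_thick (a point): middle of the blue thick end face of wedge3, 30 from its origin along +x, 14 up
- wedge4_thick (a point): middle of the blue thick end face of wedge4, 30 from its origin along +x, 14 up
- wedge5_thick (a point): middle of the blue thick end face of wedge5, 30 from its origin along +x, 14 up
- wedge6_thick (a point): middle of the blue thick end face of wedge6, 30 from its origin along +x, 14 up
- block: cork sanding block 60 x 36 x 26 high, origin at the centre of its underside, x along the 60, z up; starts lying in the nest; 50 g
- tray: low white open tray 130 (x) x 100 (y) x 20 high, walls and floor 4 to 5 thick, fixed to the table; origin at the centre of its underside
- nest (a point): centre of the wedge nest's floor, 10 above the table: inside 66 (x) by 172 (y), walls 4 thick, 12 high; holds six wedges lying along x with 10 to spare in y. x = way the drawer closes; red end wall at y +86. Beyond its long walls: 28 free to the drawer front, 28+ to the cabinet while the drawer is out; drawer sides 12 beyond its ends in y, tops 35 above the nest floor
- cabinet: fixed low wooden drawer unit 175 deep (x) x 232 wide (y) x 80 high, a book on the rear of its top (up to 105 high); origin at table height in the middle of its front face, x into the cabinet
- drawer (a joint): how far the drawer is out, m: 0 fully home, 0.15 fully out (stop); starts about half out (0.08), the nest partly under the cabinet. Slides with about 2 N of friction; over the last 14 mm it must be pushed past a sprung catch (some 6 N in all), which then holds it at 0
- drawer_front (a point): middle of the outer face of the drawer's front panel (228 wide, 6 to 66 above the table, 12 thick); same axes as the nest, so push along +x. A brass pull lip 90 wide along the panel's upper edge (53 to 63 above the table) stands 9 out from this face; clear of it, the panel can be pinched from above by its 12 thick upper edge
- ink1: ink bottle with a blue cap, 42 diameter, 82 high, standing; origin under its centre; leave alone
- ink2: ink bottle like ink1; leave alone
- ink3: ink bottle like ink1; leave alone
- jar: white ceramic water cup 70 diameter, 75 high; origin under its centre; leave alone
- scraper: black-handled scraper 160 long, lying; leave alone

How it is judged (in metres and radians):
On the way, in this order (a step that is already met when the one before it is completed fails the run):
1. the drawer is pulled out (value of joint drawer above 0.125 m), for 0.2 s.
2. all the wedges are packed head to tail in the nest while the drawer is still open (x of wedge1 in the frame of nest between -0.012 and 0.012 m and y of wedge1 in the frame of nest between -0.086 and 0.086 m and z of wedge1 in the frame of nest between -0.004 and 0.005 m and angle between each of wedge1, wedge2, wedge3, wedge4, wedge5, wedge6's own z axis and vertical below 0.12 rad and angle between the x axis of each of wedge1, wedge2, wedge3, wedge4, wedge5, wedge6 and the x axis of nest, either way round below 0.16 rad and x of wedge2 in the frame of nest between -0.012 and 0.012 m and y of wedge2 in the frame of nest between -0.086 and 0.086 m and z of wedge2 in the frame of nest between -0.004 and 0.005 m and x of wedge3 in the frame of nest between -0.012 and 0.012 m and y of wedge3 in the frame of nest between -0.086 and 0.086 m and z of wedge3 in the frame of nest between -0.004 and 0.005 m and x of wedge4 in the frame of nest between -0.012 and 0.012 m and y of wedge4 in the frame of nest between -0.086 and 0.086 m and z of wedge4 in the frame of nest between -0.004 and 0.005 m and x of wedge5 in the frame of nest between -0.012 and 0.012 m and y of wedge5 in the frame of nest between -0.086 and 0.086 m and z of wedge5 in the frame of nest between -0.004 and 0.005 m and x of wedge6 in the frame of nest between -0.012 and 0.012 m and y of wedge6 in the frame of nest between -0.086 and 0.086 m and z of wedge6 in the frame of nest between -0.004 and 0.005 m and (y of wedge1 in the frame of wedge2 above 0.045 m or y of wedge1 in the frame of wedge2 below -0.045 m or x of wedge1_thick in the frame of wedge2 below 0 m) and (y of wedge1 in the frame of wedge3 above 0.045 m or y of wedge1 in the frame of wedge3 below -0.045 m or x of wedge1_thick in the frame of wedge3 below 0 m) and (y of wedge1 in the frame of wedge4 above 0.045 m or y of wedge1 in the frame of wedge4 below -0.045 m or x of wedge1_thick in the frame of wedge4 below 0 m) and (y of wedge1 in the frame of wedge5 above 0.045 m or y of wedge1 in the frame of wedge5 below -0.045 m or x of wedge1_thick in the frame of wedge5 below 0 m) and (y of wedge1 in the frame of wedge6 above 0.045 m or y of wedge1 in the frame of wedge6 below -0.045 m or x of wedge1_thick in the frame of wedge6 below 0 m) and (y of wedge2 in the frame of wedge3 above 0.045 m or y of wedge2 in the frame of wedge3 below -0.045 m or x of wedge2_thick in the frame of wedge3 below 0 m) and (y of wedge2 in the frame of wedge4 above 0.045 m or y of wedge2 in the frame of wedge4 below -0.045 m or x of wedge2_thick in the frame of wedge4 below 0 m) and (y of wedge2 in the frame of wedge5 above 0.045 m or y of wedge2 in the frame of wedge5 below -0.045 m or x of wedge2_thick in the frame of wedge5 below 0 m) and (y of wedge2 in the frame of wedge6 above 0.045 m or y of wedge2 in the frame of wedge6 below -0.045 m or x of wedge2_thick in the frame of wedge6 below 0 m) and (y of wedge3 in the frame of wedge4 above 0.045 m or y of wedge3 in the frame of wedge4 below -0.045 m or x of wedge3_thick in the frame of wedge4 below 0 m) and (y of wedge3 in the frame of wedge5 above 0.045 m or y of wedge3 in the frame of wedge5 below -0.045 m or x of wedge3_thick in the frame of wedge5 below 0 m) and (y of wedge3 in the frame of wedge6 above 0.045 m or y of wedge3 in the frame of wedge6 below -0.045 m or x of wedge3_thick in the frame of wedge6 below 0 m) and (y of wedge4 in the frame of wedge5 above 0.045 m or y of wedge4 in the frame of wedge5 below -0.045 m or x of wedge4_thick in the frame of wedge5 below 0 m) and (y of wedge4 in the frame of wedge6 above 0.045 m or y of wedge4 in the frame of wedge6 below -0.045 m or x of wedge4_thick in the frame of wedge6 below 0 m) and (y of wedge5 in the frame of wedge6 above 0.045 m or y of wedge5 in the frame of wedge6 below -0.045 m or x of wedge5_thick in the frame of wedge6 below 0 m) and ((y of wedge1 in the frame of nest between 0.055 and 0.082 m or y of wedge2 in the frame of nest between 0.055 and 0.082 m or y of wedge3 in the frame of nest between 0.055 and 0.082 m or y of wedge4 in the frame of nest between 0.055 and 0.082 m or y of wedge5 in the frame of nest between 0.055 and 0.082 m or y of wedge6 in the frame of nest between 0.055 and 0.082 m) or y of each of wedge1, wedge2, wedge3, wedge4, wedge5, wedge6 in the frame of nest above 0.055 m) and ((y of wedge1 in the frame of nest between 0.028 and 0.055 m or y of wedge2 in the frame of nest between 0.028 and 0.055 m or y of wedge3 in the frame of nest between 0.028 and 0.055 m or y of wedge4 in the frame of nest between 0.028 and 0.055 m or y of wedge5 in the frame of nest between 0.028 and 0.055 m or y of wedge6 in the frame of nest between 0.028 and 0.055 m) or y of each of wedge1, wedge2, wedge3, wedge4, wedge5, wedge6 in the frame of nest above 0.028 m) and ((y of wedge1 in the frame of nest between 0.001 and 0.028 m or y of wedge2 in the frame of nest between 0.001 and 0.028 m or y of wedge3 in the frame of nest between 0.001 and 0.028 m or y of wedge4 in the frame of nest between 0.001 and 0.028 m or y of wedge5 in the frame of nest between 0.001 and 0.028 m or y of wedge6 in the frame of nest between 0.001 and 0.028 m) or y of each of wedge1, wedge2, wedge3, wedge4, wedge5, wedge6 in the frame of nest above 0.001 m) and ((y of wedge1 in the frame of nest between -0.026 and 0.001 m or y of wedge2 in the frame of nest between -0.026 and 0.001 m or y of wedge3 in the frame of nest between -0.026 and 0.001 m or y of wedge4 in the frame of nest between -0.026 and 0.001 m or y of wedge5 in the frame of nest between -0.026 and 0.001 m or y of wedge6 in the frame of nest between -0.026 and 0.001 m) or y of each of wedge1, wedge2, wedge3, wedge4, wedge5, wedge6 in the frame of nest above -0.026 m) and ((y of wedge1 in the frame of nest between -0.053 and -0.026 m or y of wedge2 in the frame of nest between -0.053 and -0.026 m or y of wedge3 in the frame of nest between -0.053 and -0.026 m or y of wedge4 in the frame of nest between -0.053 and -0.026 m or y of wedge5 in the frame of nest between -0.053 and -0.026 m or y of wedge6 in the frame of nest between -0.053 and -0.026 m) or y of each of wedge1, wedge2, wedge3, wedge4, wedge5, wedge6 in the frame of nest above -0.053 m) and value of joint drawer above 0.1 m), for 0.2 s.
3. the drawer is pushed home past its catch (value of joint drawer below 0.004 m), for 0.2 s.
At the end, for the whole second after the job is handed in: Every wedge flat on the nest floor (5 mm, 7 deg), along the nest's x (9 deg), neighbours pointing opposite ways, no empty 27 mm place on the red side of any wedge; cork block in the white tray; drawer within 4 mm of home; all at rest (x of wedge1 in the frame of nest between -0.012 and 0.012 m and y of wedge1 in the frame of nest between -0.086 and 0.086 m and z of wedge1 in the frame of nest between -0.004 and 0.005 m and angle between each of wedge1, wedge2, wedge3, wedge4, wedge5, wedge6's own z axis and vertical below 0.12 rad and angle between the x axis of each of wedge1, wedge2, wedge3, wedge4, wedge5, wedge6 and the x axis of nest, either way round below 0.16 rad and x of wedge2 in the frame of nest between -0.012 and 0.012 m and y of wedge2 in the frame of nest between -0.086 and 0.086 m and z of wedge2 in the frame of nest between -0.004 and 0.005 m and x of wedge3 in the frame of nest between -0.012 and 0.012 m and y of wedge3 in the frame of nest between -0.086 and 0.086 m and z of wedge3 in the frame of nest between -0.004 and 0.005 m and x of wedge4 in the frame of nest between -0.012 and 0.012 m and y of wedge4 in the frame of nest between -0.086 and 0.086 m and z of wedge4 in the frame of nest between -0.004 and 0.005 m and x of wedge5 in the frame of nest between -0.012 and 0.012 m and y of wedge5 in the frame of nest between -0.086 and 0.086 m and z of wedge5 in the frame of nest between -0.004 and 0.005 m and x of wedge6 in the frame of nest between -0.012 and 0.012 m and y of wedge6 in the frame of nest between -0.086 and 0.086 m and z of wedge6 in the frame of nest between -0.004 and 0.005 m and (y of wedge1 in the frame of wedge2 above 0.045 m or y of wedge1 in the frame of wedge2 below -0.045 m or x of wedge1_thick in the frame of wedge2 below 0 m) and (y of wedge1 in the frame of wedge3 above 0.045 m or y of wedge1 in the frame of wedge3 below -0.045 m or x of wedge1_thick in the frame of wedge3 below 0 m) and (y of wedge1 in the frame of wedge4 above 0.045 m or y of wedge1 in the frame of wedge4 below -0.045 m or x of wedge1_thick in the frame of wedge4 below 0 m) and (y of wedge1 in the frame of wedge5 above 0.045 m or y of wedge1 in the frame of wedge5 below -0.045 m or x of wedge1_thick in the frame of wedge5 below 0 m) and (y of wedge1 in the frame of wedge6 above 0.045 m or y of wedge1 in the frame of wedge6 below -0.045 m or x of wedge1_thick in the frame of wedge6 below 0 m) and (y of wedge2 in the frame of wedge3 above 0.045 m or y of wedge2 in the frame of wedge3 below -0.045 m or x of wedge2_thick in the frame of wedge3 below 0 m) and (y of wedge2 in the frame of wedge4 above 0.045 m or y of wedge2 in the frame of wedge4 below -0.045 m or x of wedge2_thick in the frame of wedge4 below 0 m) and (y of wedge2 in the frame of wedge5 above 0.045 m or y of wedge2 in the frame of wedge5 below -0.045 m or x of wedge2_thick in the frame of wedge5 below 0 m) and (y of wedge2 in the frame of wedge6 above 0.045 m or y of wedge2 in the frame of wedge6 below -0.045 m or x of wedge2_thick in the frame of wedge6 below 0 m) and (y of wedge3 in the frame of wedge4 above 0.045 m or y of wedge3 in the frame of wedge4 below -0.045 m or x of wedge3_thick in the frame of wedge4 below 0 m) and (y of wedge3 in the frame of wedge5 above 0.045 m or y of wedge3 in the frame of wedge5 below -0.045 m or x of wedge3_thick in the frame of wedge5 below 0 m) and (y of wedge3 in the frame of wedge6 above 0.045 m or y of wedge3 in the frame of wedge6 below -0.045 m or x of wedge3_thick in the frame of wedge6 below 0 m) and (y of wedge4 in the frame of wedge5 above 0.045 m or y of wedge4 in the frame of wedge5 below -0.045 m or x of wedge4_thick in the frame of wedge5 below 0 m) and (y of wedge4 in the frame of wedge6 above 0.045 m or y of wedge4 in the frame of wedge6 below -0.045 m or x of wedge4_thick in the frame of wedge6 below 0 m) and (y of wedge5 in the frame of wedge6 above 0.045 m or y of wedge5 in the frame of wedge6 below -0.045 m or x of wedge5_thick in the frame of wedge6 below 0 m) and ((y of wedge1 in the frame of nest between 0.055 and 0.082 m or y of wedge2 in the frame of nest between 0.055 and 0.082 m or y of wedge3 in the frame of nest between 0.055 and 0.082 m or y of wedge4 in the frame of nest between 0.055 and 0.082 m or y of wedge5 in the frame of nest between 0.055 and 0.082 m or y of wedge6 in the frame of nest between 0.055 and 0.082 m) or y of each of wedge1, wedge2, wedge3, wedge4, wedge5, wedge6 in the frame of nest above 0.055 m) and ((y of wedge1 in the frame of nest between 0.028 and 0.055 m or y of wedge2 in the frame of nest between 0.028 and 0.055 m or y of wedge3 in the frame of nest between 0.028 and 0.055 m or y of wedge4 in the frame of nest between 0.028 and 0.055 m or y of wedge5 in the frame of nest between 0.028 and 0.055 m or y of wedge6 in the frame of nest between 0.028 and 0.055 m) or y of each of wedge1, wedge2, wedge3, wedge4, wedge5, wedge6 in the frame of nest above 0.028 m) and ((y of wedge1 in the frame of nest between 0.001 and 0.028 m or y of wedge2 in the frame of nest between 0.001 and 0.028 m or y of wedge3 in the frame of nest between 0.001 and 0.028 m or y of wedge4 in the frame of nest between 0.001 and 0.028 m or y of wedge5 in the frame of nest between 0.001 and 0.028 m or y of wedge6 in the frame of nest between 0.001 and 0.028 m) or y of each of wedge1, wedge2, wedge3, wedge4, wedge5, wedge6 in the frame of nest above 0.001 m) and ((y of wedge1 in the frame of nest between -0.026 and 0.001 m or y of wedge2 in the frame of nest between -0.026 and 0.001 m or y of wedge3 in the frame of nest between -0.026 and 0.001 m or y of wedge4 in the frame of nest between -0.026 and 0.001 m or y of wedge5 in the frame of nest between -0.026 and 0.001 m or y of wedge6 in the frame of nest between -0.026 and 0.001 m) or y of each of wedge1, wedge2, wedge3, wedge4, wedge5, wedge6 in the frame of nest above -0.026 m) and ((y of wedge1 in the frame of nest between -0.053 and -0.026 m or y of wedge2 in the frame of nest between -0.053 and -0.026 m or y of wedge3 in the frame of nest between -0.053 and -0.026 m or y of wedge4 in the frame of nest between -0.053 and -0.026 m or y of wedge5 in the frame of nest between -0.053 and -0.026 m or y of wedge6 in the frame of nest between -0.053 and -0.026 m) or y of each of wedge1, wedge2, wedge3, wedge4, wedge5, wedge6 in the frame of nest above -0.053 m) and x of block in the frame of tray between -0.06 and 0.06 m and y of block in the frame of tray between -0.045 and 0.045 m and z of block in the frame of tray below 0.03 m and linear speed of each of wedge1, wedge2, wedge3, wedge4, wedge5, wedge6, block below 0.02 m/s and value of joint drawer below 0.004 m); the robot touches nothing.
It fails at once if an ink bottle, the jar or the scraper is moved more than 3 cm or a bottle or the jar knocked over (distance of any of ink1, ink2, ink3, jar, scraper from where it was at the start of the episode above 0.03 m or angle between any of ink1, ink2, ink3, jar's own z axis and vertical above 0.5 rad).
Of wedge1, wedge2, wedge3, wedge4, wedge5, wedge6 only 4 to 6 are there at a start; the rules pass over those that are not, and their reading is None.
At some moment in a run one of wedge1, wedge2, wedge3, wedge4, wedge5, wedge6, block may be knocked a few centimetres aside while the robot is not near it.
Once in a run the grip may slacken for a moment while it holds something.
It also fails if it takes over 210 s, if anything falls off the work surface, if the arm or the gripper's body presses on something with over 40 N, if the wrist force passes 120 N, or if a joint passes its speed limit or range.

ROBOT

A 6-joint arm with a two-finger parallel gripper is mounted at the origin on the work surface. World frame = base frame: x ahead of the robot, y to its left, z up, the work surface at z = 0. Lengths are in m, angles in degrees, forces in N, time in s.
With the tool pointing down it reaches from about 0.35 to 0.95 m from the base axis. Payload 17.4 kg.
Tool frame: the origin (TCP) lies at the very end of the fingers, on their centre line; the grasp point (between the pads) lies 19 mm behind it; z points along the fingers, y is the line along which they close (so a half turn about z gives the same grasp; the last joint's range is limited). The gripper opens to 93 mm and grips with 3 to 60 N. Pads are 15 mm wide; open, the fingers measure 128 mm over their backs; the gripper's body (75 mm by 188 mm) begins 65 mm behind the grasp point.
Start: joints at [68.652, 6.646, 82.598, -0, 90.757, -2.166], TCP at [0.222, 0.638, 0.219] pointing down, gripper open.
Joint ranges: [-162.19, 162.19], [-47.58, 125.68], [4.15, 143.07], [-65.23, 245.23], [0.69, 171.88], [-170.13, 170.13]. Speed limits (degrees/s): [108.29, 108.29, 127.2, 180, 180, 180].

INTERFACE

Orientations are given as a 3x3 rotation matrix whose columns are the frame's x, y, z axes.
In Python, from rig import ctrl, eyes, job gives the robot as it stands. Calls block until the motion is done:
- ctrl.move_to(position, orientation): joint-space move of the TCP to a pose.
- ctrl.line_to(position, ori=None, velocity=0.15, max_force=None): straight line of the TCP; ori=None keeps the orientation; velocity is the mean speed in m/s. With max_force (N) it stops when the force on the tool has changed by that much, and returns True; else False.
- ctrl.move_joints(angles): joint-space move.
- ctrl.move_gripper(opening, strength=None): finger opening in m; strength is the grip in N (None keeps the last); returns when the fingers have stopped.
- ctrl.sleep(seconds).
- ctrl.ik(position, orientation): joint angles nearest the present ones, or None.
- eyes.grab_frame(name): name is "scene" or "top"; returns (picture, depth): 400x640x3 uint8, red, green, blue; 400x640 float32, m along the optical axis (not along the pixel's ray), 0 where there is no reading.
- eyes.camera_info(name): a dict with "vfov" (degrees; the focal length in pixels is half the picture's height over the tangent of half this angle, whatever the lens; pixels are square), "cx", "cy" (the principal point, pixels), "R" (3x3) and "t" (3): a world point X has camera coordinates R X + t. Camera axes: x right, y down, z forward; pixel columns grow to the right and rows downward; lengths in m; the calibration is good to about 2 mm. A picture is of the moment at which its call begins. camera_info takes no time and is no camera call.
A pose or a line that the arm cannot do raises ctrl.Unreachable and nothing moves.
- job.hand_in(): hands the job in; it is judged then, once.
Trained networks look in the newest picture that a camera, given by its name, has taken for a name from the list of things; names that differ only in an ending like _2 or _b are one class to them, and where a whole thing is asked for, a point or a joint stands for the part that bears it (a point fixed in the world has none). Each returns a list of dicts, best first, with "score" (0 to 1); they miss things now and then, are a little off and sometimes report something else, mostly with a low value. They report only what shows in the picture. A call takes as long as a camera call.
- eyes.boxes_of(camera, thing): "rect" ([left, top, right, bottom] in pixels, round what is visible of it).
- eyes.landmark_of(camera, thing): "position" ([column, row] in pixels: a listed point, or the origin of a listed thing).
Readings, each from a call of its own:
- ctrl.current_clock(): time.
- ctrl.current_joint_positions(): joint angles.
- ctrl.current_joint_vel(): joint speeds.
- ctrl.current_tau(): joint torques, N m.
- ctrl.current_ee_pos(): TCP position.
- ctrl.current_ee_rot(): TCP orientation.
- ctrl.current_ft_force(): force on the tool from outside, world axes, zero at the start.
- ctrl.current_moment(): the same for the moment, N m.
- ctrl.current_grip_width(): finger opening in m.
- ctrl.current_grasp_force(): force on a finger pad.
Only numpy, scipy, OpenCV 4.12 (cv2) and the standard library are available. Lean on these libraries where they do the work, as an engineer would, in place of code of your own. Each camera call takes 0.05 s, during which the arm holds its last target. There are 200 camera calls.

## Working session

There is one attempt and no reset: what is moved stays moved. The work goes in short steps, each a Python script; the robot and the scene stay as the last script left them, time stands still between calls to the robot, and variables do not carry over. Pictures are saved under pics/ and viewed, at most 14 in all, crops included, and the job is handed in when it is done.

```bash
ls; mkdir -p pics; python3 - <<'E'
from rig import ctrl, eyes, job
import cv2
for n in ("scene","top"):
    p,d=eyes.grab_frame(n); cv2.imwrite(f"pics/{n}0.png",p[:,:,::-1])
    i=eyes.camera_info(n); print(n,i); print(d.min(),d.max(),(d>0).mean())
print(ctrl.current_clock())
E
```

```text
pics
rig.py
scene {'vfov': 46.50589578451351, 'cx': 320.03459637379814, 'cy': 202.54295454323886, 'R': array([[ 0.54359513,  0.83915246, -0.01809658],
       [ 0.4881979 , -0.33364119, -0.80644055],
       [-0.68276434,  0.42954245, -0.59103819]]), 't': array([-0.31990012, -0.23473178,  1.62421498])}
0.0 3.8402712 0.995859375
top {'vfov': 56.25583239806885, 'cx': 320.43120517998574, 'cy': 202.62658449458195, 'R': array([[ 0.01040639, -0.99974056, -0.02026107],
       [-0.98479885, -0.00673328, -0.17356808],
       [ 0.17338663,  0.0217593 , -0.98461343]]), 't': array([0.04146093, 0.56488034, 1.08311043])}
0.0 2.2041779 0.99604296875
0.1
```

View pics/scene0.png

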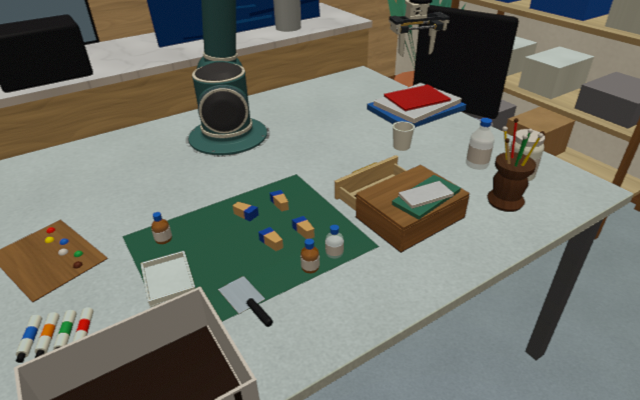

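View pics/top0.png

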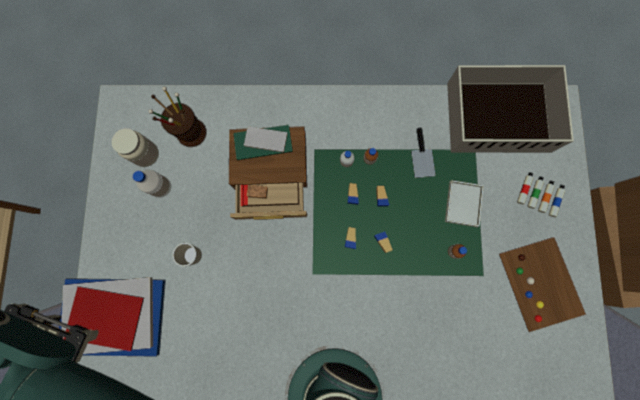

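```bash
cat > h.py <<'E'
from rig import ctrl, eyes, job
import numpy as np, cv2
from scipy.optimize import minimize
CAM={n:eyes.camera_info(n) for n in ("scene","top")}
def f(n): return 200/np.tan(np.radians(CAM[n]["vfov"]/2))
def proj(n,X):
    c=CAM[n]; Y=np.atleast_2d(X)@c["R"].T+c["t"]
    return Y[:,:2]/Y[:,2:]*f(n)+[c["cx"],c["cy"]]
def cloud(n,d):
    c=CAM[n]; v,u=np.mgrid[:400,:640]
    Y=np.stack([(u-c["cx"])/f(n)*d,(v-c["cy"])/f(n)*d,d],-1)
    return (Y-c["t"])@c["R"]
def ray(n,p,z):
    c=CAM[n]; o=-c["R"].T@c["t"]; r=c["R"].T@np.array([(p[0]-c["cx"])/f(n),(p[1]-c["cy"])/f(n),1])
    return o+r*(z-o[2])/r[2]
def blue(p): h=cv2.cvtColor(p,cv2.COLOR_RGB2HSV); return (h[...,0]>105)&(h[...,0]<130)&(h[...,1]>120)
def wood(p): h=cv2.cvtColor(p,cv2.COLOR_RGB2HSV); return (h[...,0]>8)&(h[...,0]<28)&(h[...,1]>60)&(h[...,2]>90)
WP=np.array([[-30,-13.5],[30,-13.5],[30,20.5],[-30,6.5]])/1e3   # wedge outline
BP=np.array([[-30,-18],[30,-18],[30,18],[-30,18]])/1e3
def sil(n,q,poly,z0,h,box):
    c,s=np.cos(q[2]),np.sin(q[2]); P=poly@np.array([[c,s],[-s,c]])+q[:2]
    X=np.vstack([np.c_[P,np.full(len(P),z]) if 0 else np.c_[P,np.full(len(P),z)] for z in (z0,z0+h)])
    S=8; l,t,r,b=box; uv=(proj(n,X)-[l,t]+.5)*S-.5
    m=np.zeros(((b-t)*S,(r-l)*S),np.uint8)
    cv2.fillConvexPoly(m,cv2.convexHull(np.round(uv*16).astype(np.int32)),255,shift=4)
    return cv2.resize(m,None,fx=1/S,fy=1/S,interpolation=cv2.INTER_AREA)/255.
def fit(masks,q0,poly=WP,z0=0.,h=.028):
    """fit x,y,yaw of a prism to the masks {camera: bool image}"""
    bx={}
    for n in masks:
        u=proj(n,[[q0[0],q0[1],z0+h/2]])[0].astype(int); bx[n]=(u[0]-24,u[1]-24,u[0]+24,u[1]+24)
    def cost(v):
        q=[v[0]/1e3,v[1]/1e3,v[2]/20]
        return sum(((sil(n,q,poly,z0,h,bx[n])-masks[n][bx[n][1]:bx[n][3],bx[n][0]:bx[n][2]])**2).sum() for n in masks)
    v0=np.array([q0[0]*1e3,q0[1]*1e3,q0[2]*20])
    r=minimize(cost,v0,method="Nelder-Mead",options=dict(initial_simplex=v0+np.array([[0,0,0],[6,0,0],[0,6,0],[0,0,5]]),xatol=.05,fatol=.02))
    return np.array([r.x[0]/1e3,r.x[1]/1e3,r.x[2]/20]),r.fun
def comps(mask,amin):
    n,L,st,ce=cv2.connectedComponentsWithStats(mask.astype(np.uint8),connectivity=8)
    return [(L==i) for i in range(1,n) if st[i,4]>=amin]
def wedges(z0=0.,xr=(.3,.75),yr=(-.55,.08),cams=("top","scene")):
    """wedges standing free on the table: list of x,y,yaw,residual per camera"""
    P={n:eyes.grab_frame(n) for n in cams}; C={n:cloud(n,P[n][1]) for n in cams}; M={}
    for n in cams:
        p=P[n][0]; c=C[n]
        M[n]=(blue(p)|wood(p))&(c[...,0]>xr[0])&(c[...,0]<xr[1])&(c[...,1]>yr[0])&(c[...,1]<yr[1])&(c[...,2]<.05)
    out=[]
    for m in comps(M["top"],60):
        c=C["top"][m&(C["top"][...,2]>.012)]; b=C["top"][m&blue(P["top"][0])]
        if len(c)<40 or len(b)<12: continue
        o=c.mean(0); a=b.mean(0)-o; q0=(o[0],o[1],np.arctan2(a[1],a[0]))
        mm={"top":m}
        for n in cams[1:]:
            u=proj(n,[[o[0],o[1],.014]])[0]
            k=[x for x in comps(M[n],40) if np.hypot(*(np.argwhere(x).mean(0)[::-1]-u))<10]
            if k: mm[n]=k[0]
        q,r=fit(mm,q0,z0=z0); out.append((q,r,len(mm),np.percentile(c[:,2],90),m.sum()))
    return out
E
sed -i 's/np.c_\[P,np.full(len(P),z\]) if 0 else //' h.py
python3 - <<'E'
from h import *
np.set_printoptions(precision=4,suppress=True)
for w in wedges(): print(w[0],np.degrees(w[0][2]).round(1),w[1:])
p,d=eyes.grab_frame("top"); c=cloud("top",d)
print("table z",np.median(c[300:340,200:280,2]))
s,ds=eyes.grab_frame("scene"); cs=cloud("scene",ds)
for n,cc in (("top",c),("scene",cs)):
    k=(cc[...,2]>.07)&(cc[...,2]<.12)&(cc[...,0]>.45)&(cc[...,0]<.85)&(cc[...,1]>.02)&(cc[...,1]<.36)
    m=max(comps(k,200),key=lambda a:a.sum()); q=cc[m]; r=cv2.minAreaRect(q[:,:2].astype(np.float32)); print(n,"cab",r,np.median(q[:,2]),q.min(0),q.max(0))
for t in ("nest","drawer_front","tray","block","cabinet","wedge1","ink1","jar","scraper"):
    for n in ("top","scene"):
        r=eyes.landmark_of(n,t); print(t,n,[(np.round(a["position"],1),round(a["score"],2)) for a in r[:6]])
a=cv2.resize(p[110:230,215:315],None,fx=4,fy=4,interpolation=cv2.INTER_CUBIC)
b=cv2.resize(s[145:260,320:420],(400,480),interpolation=cv2.INTER_CUBIC)
cv2.imwrite("pics/c1.png",np.hstack([a,b])[:,:,::-1])
E
```

```text
[ 0.5966 -0.0535  2.9921] 171.4 (np.float64(151.88161476355248), 2, np.float64(0.031115294085141007), np.int64(65))
[ 0.585  -0.1465  0.033 ] 1.9 (np.float64(232.65301038062285), 2, np.float64(0.030344283524626196), np.int64(70))
[ 0.4475 -0.1486  0.3209] 18.4 (np.float64(70.04086120722798), 2, np.float64(0.03051892147153868), np.int64(182))
[ 0.4586 -0.0467  2.9064] 166.5 (np.float64(145.86059207996922), 2, np.float64(0.03112229683053265), np.int64(66))
table z 0.00042206857065593353
top cab ((0.7055681347846985, 0.20975473523139954), (0.17692086100578308, 0.2311229556798935), 2.8434181213378906) 0.08178895960616807 [0.6143 0.0923 0.0708] [0.7986 0.3294 0.1104]
scene cab ((0.7038264870643616, 0.2101084589958191), (0.1794910579919815, 0.2365269511938095), 2.824625015258789) 0.08118765185048843 [0.6113 0.0882 0.0701] [0.797  0.3296 0.1082]
nest top [(array([270.4, 193.2]), 0.94)]
nest scene [(array([384.7, 197.9]), 0.72), (array([364.7, 176.3]), 0.69), (array([400.1, 146.3]), 0.19)]
drawer_front top [(array([270.6, 219.3]), 0.65)]
drawer_front scene [(array([265.5, 234.5]), 0.17)]
tra
[... 333 characters left out ...]
9)]
cabinet scene [(array([383.8, 200.3]), 0.89)]
wedge1 top [(array([352.9, 194.2]), 0.62), (array([380.3, 194.8]), 0.61), (array([351. , 238.7]), 0.61), (array([351.1, 203.4]), 0.55), (array([382.4, 242.5]), 0.5)]
wedge1 scene [(array([302.7, 233.1]), 0.91), (array([269.7, 242.3]), 0.57), (array([245.6, 215.8]), 0.55)]
ink1 top [(array([370.3, 159.7]), 0.75), (array([348., 162.]), 0.67), (array([453.4, 250.4]), 0.59)]
ink1 scene [(array([306.6, 268. ]), 0.89), (array([161.1, 237.4]), 0.78), (array([334.2, 252.4]), 0.61)]
jar top [(array([192.1, 255.4]), 0.65)]
jar scene [(array([400.8, 145.6]), 0.86)]
scraper top [(array([420.6, 152. ]), 0.59)]
scraper scene [(array([247.4, 308.5]), 0.87)]
```

View pics/c1.png

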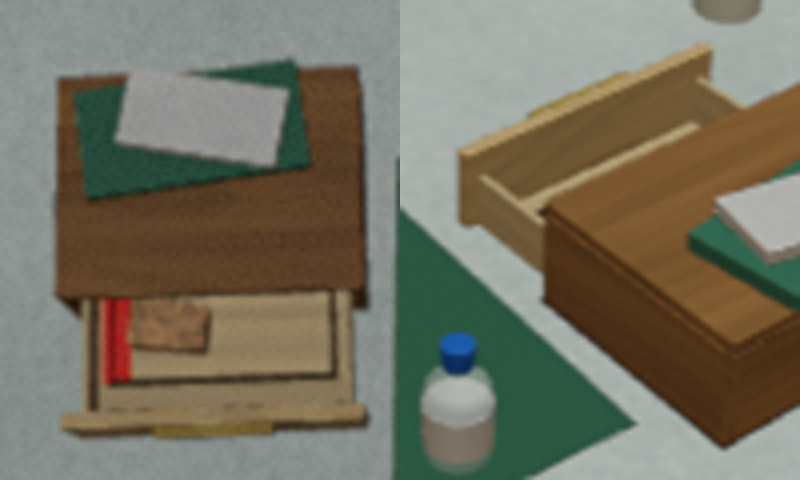

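```bash
python3 - <<'E'
s=open("h.py").read()
s=s.replace('M[n]=(blue(p)|wood(p))&','h=cv2.cvtColor(p,cv2.COLOR_RGB2HSV); M[n]=~((h[...,0]>50)&(h[...,0]<98)&(h[...,1]>60))&')
s=s.replace("(c[...,2]<.05)","(c[...,2]<.045)&(c[...,2]>-.02)")
s=s.replace("xr=(.3,.75),yr=(-.55,.08)","xr=(.36,.68),yr=(-.5,.03)")
s=s.replace('if len(c)<40','if m.sum()>400 or len(c)<40')
open("h.py","w").write(s)
E
python3 - <<'E'
from h import *
np.set_printoptions(precision=4,suppress=True)
for n in ("top","scene"):
    p,_=eyes.grab_frame(n); q=p[145:280,310:490] if n=="top" else p[180:270,220:330]
    cv2.imwrite(f"pics/w_{n}.png",cv2.resize(q,None,fx=4,fy=4,interpolation=cv2.INTER_CUBIC)[:,:,::-1])
for w in wedges(): print(w[0],np.degrees(w[0][2]).round(1),w[1:])
print(ray("top",(314,150),0),ray("top",(483,275),0), ray("top",(464,204),.01))
E
```

```text
[ 0.5986 -0.0539  3.0483] 174.7 (np.float64(51.470941945405606), 2, np.float64(0.030961690292957672), np.int64(211))
[ 0.5916 -0.1436 -3.1095] -178.2 (np.float64(50.669158016147634), 2, np.float64(0.030404976143250807), np.int64(226))
[ 0.4616 -0.0472  2.9537] 169.2 (np.float64(40.00498269896194), 2, np.float64(0.031014964909161162), np.int64(210))
[ 0.4468 -0.1491  0.3625] 20.8 (np.float64(42.85454825067281), 2, np.float64(0.03018423246924153), np.int64(232))
[0.7465 0.0701 0.    ] [ 0.3538 -0.448   0.    ] [ 0.5702 -0.3994  0.01  ]
```

View pics/w_top.png

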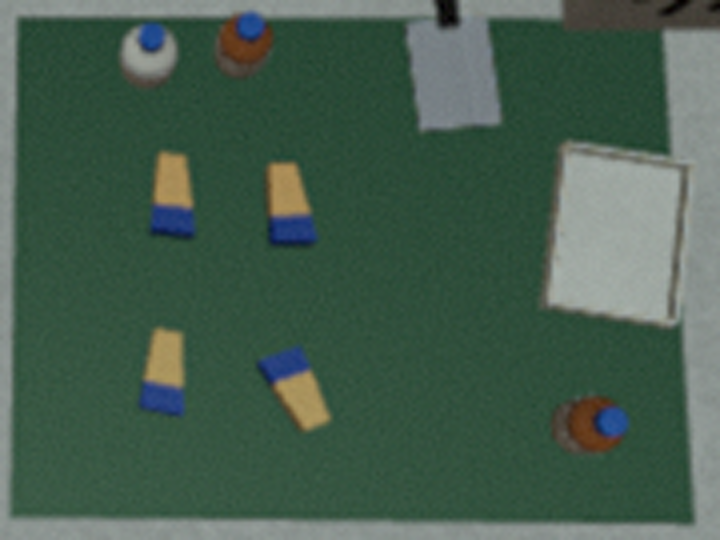

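```bash
cat >> h.py <<'E'
TH=np.radians(2.83); EX=np.array([np.cos(TH),np.sin(TH)]); EY=np.array([-EX[1],EX[0]]); CAB=np.array([.6173,.2056])
def Rg(a):
    c,s=np.cos(a),np.sin(a); return np.array([[-s,c,0],[c,s,0],[0,0,-1.]])
def cab(X): d=X[...,:2]-CAB; return np.stack([d@EX,d@EY],-1)
def panel():
    for n in ("top","scene"):
        p,d=eyes.grab_frame(n); c=cloud(n,d); l=cab(c)
        k=(c[...,2]>.056)&(c[...,2]<.075)&(l[...,0]<-.02)&(l[...,0]>-.2)&(abs(l[...,1])<.13)
        q=l[k]; z=c[k][:,2]; e=abs(q[:,1])>.055
        x=q[e][:,0]; print(n,k.sum(),"x pct",np.percentile(x,[2,25,50,75,98]).round(4),"y",np.percentile(q[:,1],[1,99]).round(4),"z",np.percentile(z,[50,95]).round(4))
        A=np.polyfit(q[e][:,1],q[e][:,0],1); print("  slope deg",np.degrees(A[0]).round(2))
def joints_ok(p,R):
    j=ctrl.ik(p,R); return None if j is None else np.round(j,1)
E
python3 - <<'E'
from h import *
panel()
print(cab(ray("top",(270.6,219.3),.036)), cab(ray("top",(270.4,193.2),.01)))
for x in (-.09,-.155):
  for a in (0,np.pi):
    q=CAB+EX*x+EY*-.065; print(q,joints_ok([*q,.045],Rg(TH+a)),joints_ok([*q,.2],Rg(TH+a)))
E
```

```text
top 426 x pct [-0.0959 -0.0934 -0.0902 -0.087  -0.0838] y [-0.1096  0.1131] z [0.0653 0.0691]
  slope deg 0.42
scene 383 x pct [-0.0978 -0.0918 -0.0879 -0.086  -0.0835] y [-0.1128  0.1115] z [0.064  0.0678]
  slope deg 0.36
[-0.10328434 -0.00237698] [-0.01660899  0.0008343 ]
[0.53061899 0.13623573] [ 11.7  -3.3 109.3  -0.   74.    8.9] [11.7 -9.  99.7 -0.  89.3  8.9]
[0.53061899 0.13623573] None None
[0.46569826 0.1330265 ] [ 12.9 -11.8 116.9  -0.   74.9  10.1] [ 12.9 -17.4 106.7  -0.   90.7  10.1]
[0.46569826 0.1330265 ] [  12.9  -11.8  116.9   -0.    74.9 -169.9] [  12.9  -17.4  106.7   -0.    90.7 -169.9]
```

```bash
python3 - <<'E'
from h import *
R=Rg(TH); g=lambda x,y,z:[*(CAB+EX*x+EY*y),z]
ctrl.move_gripper(.04,40)
ctrl.move_to(g(-.0895,-.065,.16),R)
print(ctrl.line_to(g(-.0895,-.065,.046),velocity=.1,max_force=8),ctrl.current_ee_pos())
ctrl.move_gripper(0,40); print(ctrl.current_grip_width(),ctrl.current_grasp_force())
print("stop",ctrl.line_to(g(-.170,-.065,.046),velocity=.05,max_force=25),cab(ctrl.current_ee_pos()),ctrl.current_ft_force(),ctrl.current_grip_width())
ctrl.move_gripper(.04); 
ctrl.line_to(g(-.165,-.065,.16),velocity=.15)
ctrl.move_to([.35,.45,.25],R)
panel()
p,_=eyes.grab_frame("top"); cv2.imwrite("pics/d1.png",cv2.resize(p[130:260,205:335],(800,600),interpolation=cv2.INTER_CUBIC)[:,:,::-1] if 0 else cv2.resize(p[130:260,205:335],(600,600),interpolation=cv2.INTER_CUBIC)[:,:,::-1])
print(ctrl.current_clock())
E
```

```text
False [0.53150498 0.13632815 0.04674179]
0.01173153292932291 39.99823808670044
stop True [-0.15661097 -0.06457896] [ 8.92563192  1.43637653 -4.89862754] 0.011632845279620267
top 418 x pct [-0.161  -0.158  -0.1552 -0.1521 -0.1493] y [-0.1077  0.111 ] z [0.0654 0.0692]
  slope deg 0.44
scene 356 x pct [-0.163  -0.1565 -0.1534 -0.1518 -0.1482] y [-0.1117  0.1104] z [0.0639 0.0679]
  slope deg 0.32
10.7333
```

View pics/d1.png

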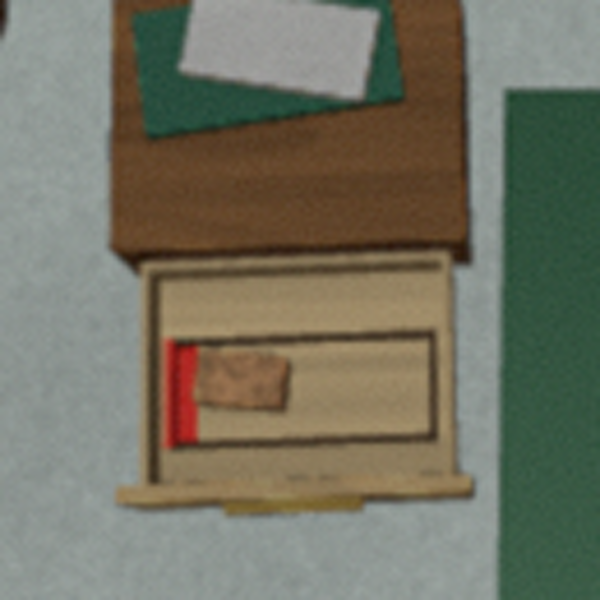

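```bash
cat >> h.py <<'E'
def rawcab(pts,z,o=(205,130),s=600/130):
    return np.array([cab(ray("top",(o[0]+(u+.5)/s-.5,o[1]+(v+.5)/s-.5),z)) for u,v in pts])
E
python3 - <<'E'
from h import *
np.set_printoptions(precision=4,suppress=True)
print(rawcab([(165,340),(165,447),(437,332),(437,440)],.022))
p,d=eyes.grab_frame("top"); c=cloud("top",d); l=cab(c)
h=cv2.cvtColor(p,cv2.COLOR_RGB2HSV).astype(int)
R=(l[...,0]<-.02)&(l[...,0]>-.15)&(abs(l[...,1])<.1)
red=R&((h[...,0]<6)|(h[...,0]>172))&(h[...,1]>150)
print("red",red.sum(),np.percentile(c[red][:,2],[5,50,95]),cv2.minAreaRect(l[red].astype(np.float32)))
e=eyes.landmark_of("top","nest"); print("nest",[(a["score"],cab(ray("top",a["position"],.01))) for a in e])
# heights in nest: wall tops, floor
for y in (-.03,-.06):
    k=(abs(l[...,1]-y)<.012)&(abs(l[...,0]+.085)<.06)
    xs=l[k][:,0]; zs=c[k][:,2]; b=np.round(xs/.004).astype(int)
    print([(i*4,round(float(np.median(zs[b==i]))*1e3,1)) for i in sorted(set(b))])
print("block px h,s,v",h[212,257],"floor",h[212,280])
blk=R&(c[...,2]>.024)&(abs(l[...,0]+.085)<.045)&(l[...,1]>-.08)&(l[...,1]<.09)
print(blk.sum(),cv2.minAreaRect(l[blk].astype(np.float32)),np.median(c[blk][:,2]),cab(np.r_[c[blk].mean(0)]))
s,ds=eyes.grab_frame("scene"); cs=cloud("scene",ds); ls=cab(cs)
k=(cs[...,2]<.06)&(cs[...,2]>.0)&(ls[...,0]<-.03)&(ls[...,0]>-.14)&(abs(ls[...,1])<.1)
print("scene sees",k.sum(), np.percentile(cs[k][:,2],[5,50,95]) if k.sum() else "")
E
```

```text
[[-0.0471  0.0934]
 [-0.1197  0.0935]
 [-0.0495 -0.0905]
 [-0.1225 -0.0884]]
red 143 [0.0079 0.0123 0.0262] ((-0.08463777601718903, 0.08059215545654297), (0.022440122440457344, 0.068417489528656), 89.29332733154297)
nest [(0.68, array([-0.0813, -0.0104]))]
[(np.int64(-140), 10.7), (np.int64(-136), 9.6), (np.int64(-132), 11.3), (np.int64(-128), 10.5), (np.int64(-124), 10.7), (np.int64(-120), 21.4), (np.int64(-116), 21.6), (np.int64(-112), 11.7), (np.int64(-108), 10.0), (np.int64(-104), 8.2), (np.int64(-100), 9.4), (np.int64(-96), 11.1), (np.int64(-92), 10.5), (np.int64(-88), 9.2), (np.int64(-84), 10.1), (np.int64(-80), 11.4), (np.int64(-76), 11.2), (np.int64(-72), 11.6), (np.int64(-68), 9.8), (np.int64(-64), 11.2), (np.int64(-60), 9.1), (np.int64(-56), 9.6), (np.int64(-52), 12.8), (np.int64(-48), 22.7), (np.int64(-44), 9.0), (np.int64(-40), 10.4), (np.int64(-36), 11.1), (np.int64(-32), 10.0), (np.int64(-28), 8.6)]
[(np.int64(-144), 13.4), (np.int64(-140), 10.2), (np.int64(-136), 12.1), (np.int64(-132), 9.7), (np.int64(-128), 8.8), (np.int64(-124), 10.6), (np.int64(-120), 21.6), (np.int64(-116), 11.5), (np.int64(-112), 10.2), (np.int64(-108), 9.6), (np.int64(-104), 10.3), (np.int64(-100), 10.3), (np.int64(-96), 9.2), (np.int64(-92), 10.3), (np.int64(-88), 10.9), (np.int64(-84), 10.1), (np.int64(-80), 11.0), (np.int64(-76), 8.4), (np.int64(-72), 9.6), (np.int64(-68), 10.8), (np.int64(-64), 9.5), (np.int64(-60), 10.0), (np.int64(-56), 10.7), (np.int64(-52), 11.7), (np.int64(-48), 20.7), (np.int64(-44), 10.6), (np.int64(-40), 10.2), (np.int64(-36), 10.2), (np.int64(-32), 12.0), (np.int64(-28), 10.5), (np.int64(-24), 11.5)]
block px h,s,v [ 15 123 135] floor [ 18  87 158]
273 ((-0.0841086357831955, 0.013777203857898712), (0.14869678020477295, 0.07309689372777939), 89.19841766357422) 0.035434142923455994 [-0.0793  0.0404]
scene sees 886 [0.0082 0.0208 0.0435]
```

```bash
cat >> h.py <<'E'
NO=CAB+EX*-.0845+EY*.0018; NT=np.radians(2.4); NX=np.array([np.cos(NT),np.sin(NT)]); NY=np.array([-NX[1],NX[0]])
def nest(X): d=np.asarray(X)[...,:2]-NO; return np.stack([d@NX,d@NY],-1)
def nw(x,y,z): return np.r_[NO+NX*x+NY*y,z]
def block():
    p,d=eyes.grab_frame("top"); c=cloud("top",d); l=nest(c)
    m=(c[...,2]>.027)&(c[...,2]<.05)&(abs(l[...,0])<.05)&(abs(l[...,1])<.09)
    m=max(comps(m,30),key=lambda a:a.sum()); o=c[m]; a=cv2.minAreaRect(l[m].astype(np.float32)); 
    # whole silhouette: colour
    h=cv2.cvtColor(p,cv2.COLOR_RGB2HSV); k=cv2.dilate(m.astype(np.uint8),np.ones((5,5)))>0
    mm=k&((c[...,2]>.018)&(h[...,1]>100)|m)
    best=min((fit({"top":mm},(o[:,0].mean(),o[:,1].mean(),NT+t),BP,.01,.026) for t in (0,np.pi/2-.2,np.pi/2+.2)),key=lambda r:r[1])
    return best,a,mm.sum(),np.median(o[:,2])
E
python3 - <<'E'
from h import *
np.set_printoptions(precision=4,suppress=True)
(q,r),a,n,z=block(); print(q,np.degrees(q[2]-NT),"nest",nest(q),r,a,n,z)
np.save("blk.npy",q)
T=np.array([.570,-.400]); ga=q[2]-np.pi/2
while ga>np.pi/2: ga-=np.pi
while ga<-np.pi/2: ga+=np.pi
print(np.degrees(ga),joints_ok([*q[:2],.0245],Rg(ga)),joints_ok([*T,.022],Rg(np.radians(-7))))
E
```

```text
[0.5384 0.2432 1.4963] 83.32956169722347 nest [0.0072 0.0397] 21.231649365628602 ((0.006723981350660324, 0.03890787437558174), (0.06021350994706154, 0.036348242312669754), 83.34505462646484) 249 0.03581068133827883
-4.270438302776532 [ 21.8   3.2 104.9  -0.   71.9  26.1] [-37.2  15.8  90.9  -0.   73.4 -30.2]
```

```bash
cat >> h.py <<'E'
def pick(p,ga,zt,opening,zh=.13,F=25):
    ctrl.move_gripper(opening,F); ctrl.move_to([*p,zh],Rg(ga))
    hit=ctrl.line_to([*p,zt],velocity=.12,max_force=8)
    ctrl.move_gripper(0,F); w=ctrl.current_grip_width()
    ctrl.line_to([*p,zh],velocity=.15); w2=ctrl.current_grip_width()
    print("pick hit",hit,"w",round(w,4),round(w2,4),"F",round(ctrl.current_grasp_force(),1)); return w2
def place(p,ga,zt,opening,zh=.13):
    ctrl.move_to([*p,zh],Rg(ga)); w=ctrl.current_grip_width(); 
    hit=ctrl.line_to([*p,zt],velocity=.08,max_force=6); e=ctrl.current_ee_pos()
    print("place w",round(w,4),"hit",hit,"z",round(e[2],4))
    ctrl.move_gripper(opening); ctrl.line_to([*p,zh],velocity=.15)
E
python3 - <<'E'
from h import *
q=np.load("blk.npy")
w=pick(q[:2],q[2]-np.pi/2,.0245,.058)
if w>.03:
    place(np.array([.570,-.400]),np.radians(-7),.0205,.05)
    ctrl.move_to([.45,.25,.2],Rg(0))
print(ctrl.current_clock())
for w in wedges(): print(w[0].round(4),np.degrees(w[0][2]).round(1),w[1:])
p,_=eyes.grab_frame("top"); cv2.imwrite("pics/e1.png",cv2.resize(p[110:290,200:500],(800,480))[:,:,::-1])
E
```

```text
pick hit False w 0.0355 0.0359 F 25.0
place w 0.0361 hit False z 0.0211
22.575
[ 0.5984 -0.0541  3.0438] 174.4 (np.float64(55.81405613225682), 2, np.float64(0.030449635005295253), np.int64(213))
[ 0.5916 -0.1435 -3.1128] -178.3 (np.float64(54.483506343713955), 2, np.float64(0.030765376729448145), np.int64(222))
[ 0.4615 -0.0471  2.9481] 168.9 (np.float64(35.660515186466746), 2, np.float64(0.031053913723844754), np.int64(212))
[ 0.4464 -0.1493  0.3572] 20.5 (np.float64(42.28839677047289), 2, np.float64(0.030136224413526185), np.int64(230))
```

View pics/e1.png

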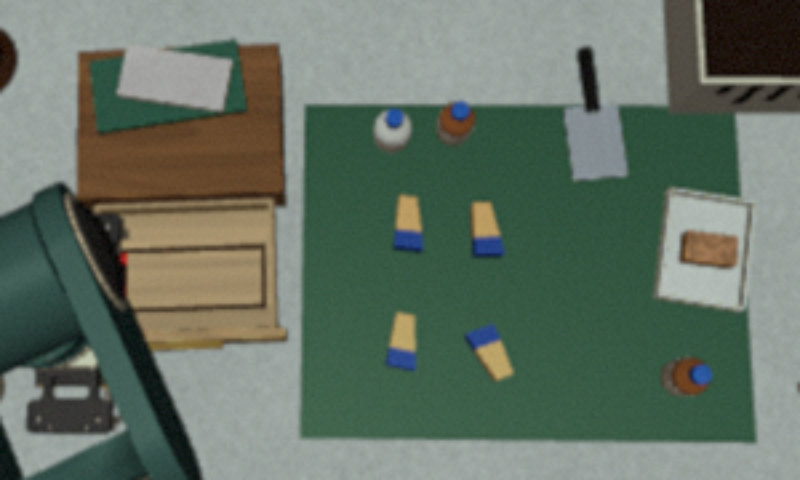

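```bash
cat >> h.py <<'E'
PARK=[.35,.45,.25]
def wrap(a): return (a+np.pi)%(2*np.pi)-np.pi
def stow(near,ytgt,psi_t,xtgt=0.):
    """pick the wedge nearest to `near` and set it down in the nest at y=ytgt, heading psi_t"""
    W=wedges(); w=min(W,key=lambda w:np.hypot(*(w[0][:2]-near))); q=w[0]
    print("wedge",q.round(4),np.degrees(q[2]).round(1),"res",round(w[1],1),w[2],"of",len(W))
    off=lambda a: -.002*np.array([-np.sin(a),np.cos(a)])
    P=q[:2]+off(q[2]); T=nw(xtgt,ytgt,0)[:2]+off(psi_t); best=None
    for k in (-1,0,1,2):
        for m in (-1,0,1):
            a=wrap(q[2])+k*np.pi; b=a+wrap(psi_t-q[2])+m*2*np.pi
            j6a=np.degrees(np.arctan2(P[1],P[0])-a); j6b=np.degrees(np.arctan2(T[1],T[0])-b)
            c=max(abs(j6a),abs(j6b))
            if c<168 and (best is None or c<best[0]): best=(c,a,b)
    print("j6 max",round(best[0],1)); _,a,b=best
    if pick(P,a,.0145,.08)<.056: print("NO GRASP"); return False
    ctrl.move_to([*T,.13],Rg(b)); g=ctrl.current_grip_width()
    if abs(g-.06)>.004: print("LOST",g); return False
    hit=ctrl.line_to([*T,.0255],velocity=.06,max_force=6); z=ctrl.current_ee_pos()[2]
    print("w",round(g,4),"hit",hit,"z",round(z,4),ctrl.current_ft_force().round(1))
    if hit and z>.031:
        ctrl.line_to([*T,.13]); print("BLOCKED, still held"); return False
    ctrl.move_gripper(.073); ctrl.line_to([*T,.13],velocity=.15); return True
def look(name):
    ctrl.move_to(PARK,Rg(0)); W=wedges(z0=.01,xr=(.4,.62),yr=(.06,.33),cams=("top",)) if 0 else None
    p,d=eyes.grab_frame("top"); c=cloud("top",d); l=nest(c)
    b=blue(p)&(abs(l[...,0])<.05)&(abs(l[...,1])<.1)
    for m in comps(b,8): print("  blue at nest",l[m].mean(0).round(4),m.sum(),"z",np.percentile(c[m][:,2],[10,50,90]).round(3))
    cv2.imwrite(name,cv2.resize(p[160:250,220:320],(800,600 if 0 else 720))[:,:,::-1] if 0 else cv2.resize(p[175:235,230:310],(800,600),interpolation=cv2.INTER_CUBIC)[:,:,::-1])
E
python3 - <<'E'
from h import *
ctrl.move_to(PARK,Rg(0))
print(stow([.598,-.054],.070,NT+np.pi))
look("pics/f1.png"); print(ctrl.current_clock())
E
```

```text
wedge [ 0.599  -0.0541  3.0366] 174.0 res 52.5 2 of 4
j6 max 25.0
pick hit False w 0.0598 0.06 F 25.0
w 0.0599 hit False z 0.0258 [-0.1 -0.  -0.1]
True
  blue at nest [-0.0207  0.066 ] 56 z [0.036 0.038 0.041]
34.6083
```

View pics/f1.png

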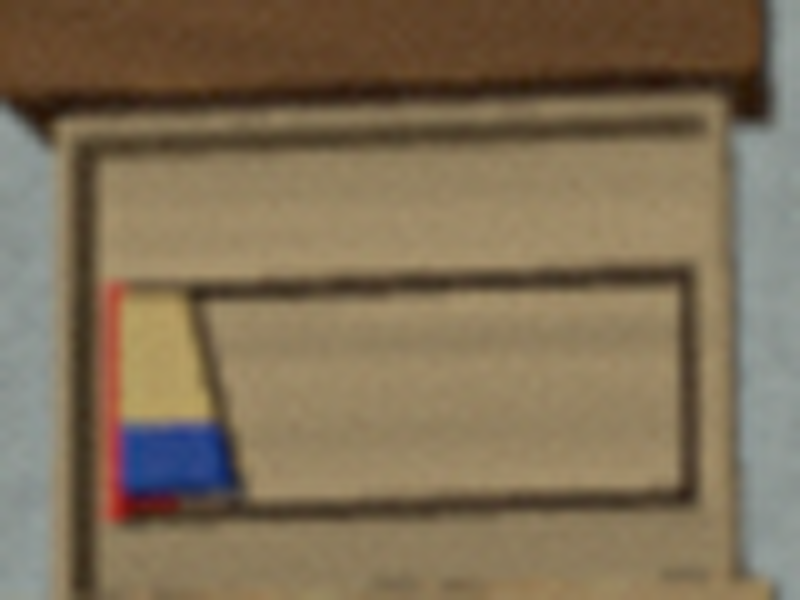

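```bash
python3 - <<'E'
from h import *
print(stow([.446,-.149],.041,NT,-.001))
look("pics/f2.png"); print(ctrl.current_clock())
E
```

```text
wedge [ 0.4464 -0.1492  0.3536] 20.3 res 40.6 2 of 3
j6 max 38.9
pick hit False w 0.0598 0.0596 F 25.0
w 0.0597 hit False z 0.0258 [ 0.4  1.4 -0.3]
True
  blue at nest [0.0219 0.0428] 61 z [0.035 0.038 0.041]
  blue at nest [-0.0203  0.0676] 52 z [0.036 0.038 0.04 ]
45.7333
```

View pics/f2.png

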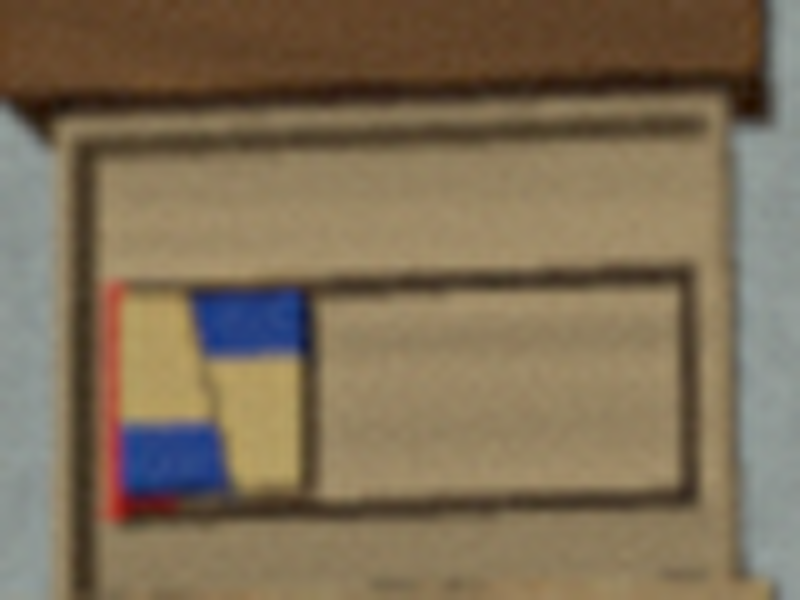

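```bash
python3 - <<'E'
from h import *
print(stow([.4615,-.047],.012,NT+np.pi,-.001))
look("pics/f3.png"); print(ctrl.current_clock())
E
```

```text
wedge [ 0.4615 -0.0473  2.943 ] 168.6 res 40.2 2 of 2
j6 max 19.8
pick hit False w 0.0006 0.0002 F 0.0
NO GRASP
False
  blue at nest [0.0219 0.0429] 61 z [0.034 0.038 0.04 ]
  blue at nest [-0.0205  0.0676] 53 z [0.036 0.038 0.041]
53.3833
```

```bash
python3 - <<'E'
from h import *
for w in wedges(): print(w[0].round(4),np.degrees(w[0][2]).round(1),w[1:])
for n in ("top","scene"):
    p,_=eyes.grab_frame(n); q=p[145:280,310:490] if n=="top" else p[180:270,220:340]
    cv2.imwrite(f"pics/g_{n}.png",cv2.resize(q,None,fx=4,fy=4,interpolation=cv2.INTER_CUBIC)[:,:,::-1])
E
```

```text
[ 0.5929 -0.1433 -3.1064] -178.0 (np.float64(52.211641676278354), 2, np.float64(0.03029256571138893), np.int64(226))
[ 0.4432 -0.0757  3.0133] 172.7 (np.float64(35.51574009996155), 2, np.float64(0.0304157668358241), np.int64(219))
```

View pics/g_top.png

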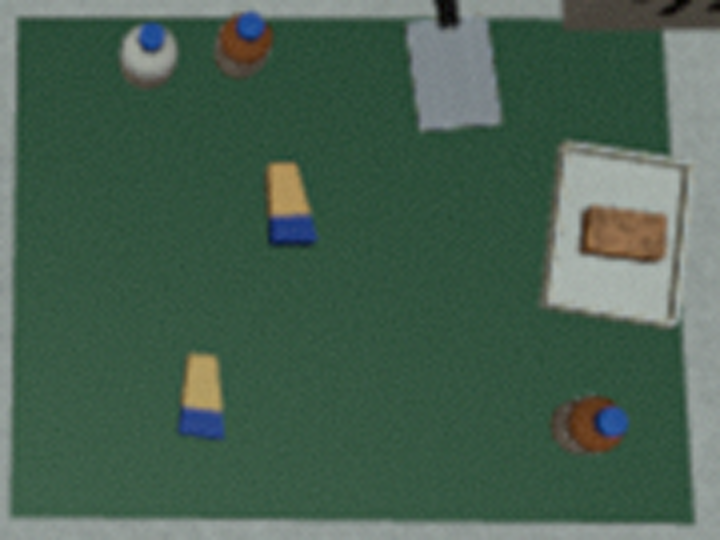

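The wedge was knocked aside (now at pixel ~(201,396) in the crop) just before the grasp; the other is unchanged. Retry from the fresh measurement.

```bash
python3 - <<'E'
from h import *
print(stow([.443,-.076],.012,NT+np.pi,-.001))
look("pics/f3.png"); print(ctrl.current_clock())
E
```

```text
wedge [ 0.4431 -0.0757  3.0097] 172.4 res 35.2 2 of 2
j6 max 19.8
pick hit False w 0.0598 0.0597 F 25.0
w 0.0599 hit False z 0.0258 [ 0.5  0.3 -1.2]
True
  blue at nest [0.022  0.0438] 57 z [0.036 0.038 0.041]
  blue at nest [-0.0204  0.0677] 53 z [0.036 0.038 0.041]
  blue at nest [-0.0222  0.0098] 63 z [0.034 0.038 0.041]
65.1167
```

View pics/f3.png

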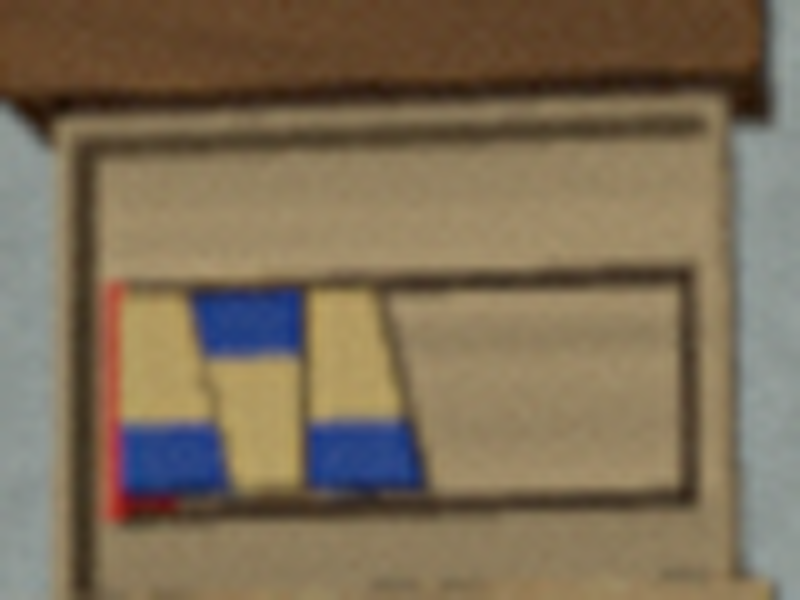

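```bash
python3 - <<'E'
from h import *
print(stow([.593,-.143],-.0165,NT,-.001))
look("pics/f4.png"); print(ctrl.current_clock())
E
```

```text
wedge [ 0.5919 -0.1433 -3.1101] -178.2 res 52.7 2 of 1
j6 max 163.3
pick hit False w 0.0599 0.0595 F 25.0
w 0.0597 hit False z 0.0258 [0.2 0.9 0.4]
True
  blue at nest [0.0223 0.044 ] 57 z [0.035 0.038 0.041]
  blue at nest [ 0.0217 -0.0139] 50 z [0.036 0.039 0.041]
  blue at nest [-0.0204  0.0676] 53 z [0.036 0.038 0.042]
  blue at nest [-0.0221  0.011 ] 58 z [0.033 0.038 0.041]
79.0417
```

View pics/f4.png

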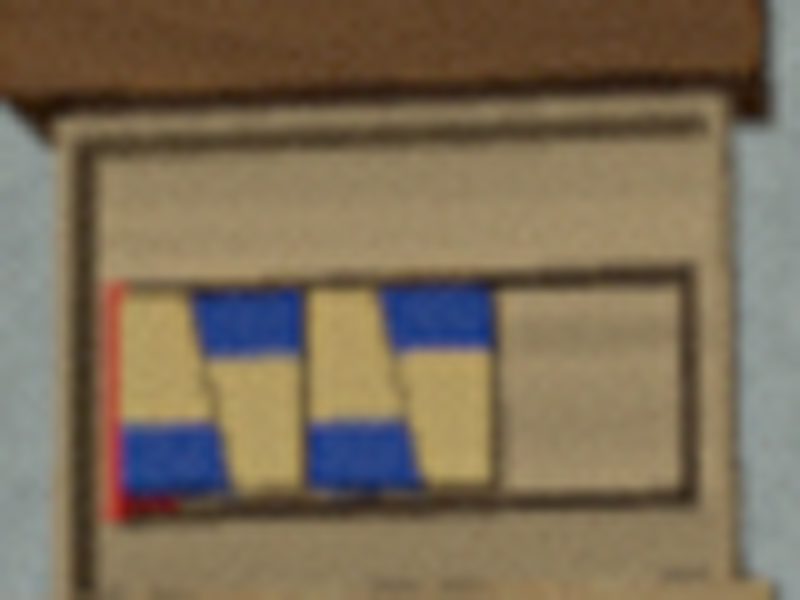

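```bash
python3 - <<'E'
from h import *
R=Rg(NT+np.pi/2)
# nest-frame x: lip front ~ -.086 ; finger half width ~.0075
ctrl.move_gripper(0,40)
ctrl.move_to(nw(-.13,0,.15),R); ctrl.line_to(nw(-.13,0,.036),velocity=.15)
h=ctrl.line_to(nw(.035,0,.036),velocity=.05,max_force=15); print(h,nest(ctrl.current_ee_pos()),ctrl.current_ft_force().round(1))
if not h: 
    h=ctrl.line_to(nw(.075,0,.036),velocity=.03,max_force=22); print(h,nest(ctrl.current_ee_pos()),ctrl.current_ft_force().round(1))
e=nest(ctrl.current_ee_pos())[0]
ctrl.line_to(nw(e-.03,0,.036),velocity=.1); ctrl.line_to(nw(e-.03,0,.16),velocity=.15)
ctrl.move_to(PARK,Rg(0)); panel()
p,d=eyes.grab_frame("top"); s,_=eyes.grab_frame("scene")
for n in ("top","scene"):
    c=cloud(n,eyes.grab_frame(n)[1]); l=cab(c); k=(c[...,2]>.056)&(c[...,2]<.073)&(l[...,0]<.0)&(l[...,0]>-.2)&(abs(l[...,1])<.12)
    print(n,k.sum(),np.percentile(l[k][:,0],[1,10,50]).round(4))
a=cv2.resize(p[110:230,215:315],(400,480),interpolation=cv2.INTER_CUBIC); b=cv2.resize(s[145:260,320:480],(400,480) if 0 else (400,480),interpolation=cv2.INTER_CUBIC)
cv2.imwrite("pics/z.png",np.hstack([a,b])[:,:,::-1]); print(ctrl.current_clock())
E
```

```text
False [ 3.50062636e-02 -5.02771752e-05] [-1.7  0.1 -0.2]
True [ 5.40855413e-02 -7.98314782e-05] [-5.9 -0.1  5.5]Traceback (most recent call last):
  File "<stdin>", line 11, in <module>
  File "h.py", line 68, in panel
    x=q[e][:,0]; print(n,k.sum(),"x pct",np.percentile(x,[2,25,50,75,98]).round(4),"y",np.percentile(q[:,1],[1,99]).round(4),"z",np.percentile(z,[50,95]).round(4))
                                         ~~~~~~~~~~~~~^^^^^^^^^^^^^^^^^^^
    return _quantile_unchecked(
        a, q, axis, out, overwrite_input, method, keepdims, weights)
    return _ureduce(a,
                    func=_quantile_ureduce_func,
    ...<5 lines>...
                    overwrite_input=overwrite_input,
                    method=method)
    r = func(a, **kwargs)
    result = _quantile(arr,
                       quantiles=q,
    ...<2 lines>...
                       out=out,
                       weights=wgt)
    slices_having_nans = np.isnan(arr[-1, ...])
                                  ~~~^^^^^^^^^
IndexError: index -1 is out of bounds for axis 0 with size 0
```

```bash
python3 - <<'E'
from h import *
for n in ("top","scene"):
    p,d=eyes.grab_frame(n); c=cloud(n,d); l=cab(c); k=(c[...,2]>.05)&(c[...,2]<.073)&(l[...,0]<.0)&(l[...,0]>-.2)&(abs(l[...,1])<.12)
    e=k&(abs(l[...,1])>.055)&(c[...,2]>.056); print(n,k.sum(),e.sum(),np.percentile(l[k][:,0],[1,10,50]).round(4),np.percentile(l[e][:,0],[2,50]).round(4) if e.any() else "")
p,d=eyes.grab_frame("top"); s,_=eyes.grab_frame("scene")
a=cv2.resize(p[120:220,215:315],(400,400),interpolation=cv2.INTER_CUBIC); b=cv2.resize(s[145:265,330:480],(400,400),interpolation=cv2.INTER_CUBIC)
cv2.imwrite("pics/z.png",np.hstack([a,b])[:,:,::-1]); print(ctrl.current_clock(),ctrl.current_ee_pos())
E
```

```text
top 410 162 [-0.0199 -0.0168 -0.0088] [-0.0114 -0.0065]
scene 37 15 [-0.0221 -0.0211 -0.0124] [-0.013  -0.0079]
90.7083 [0.35020133 0.44982594 0.24988982]
```

View pics/z.png

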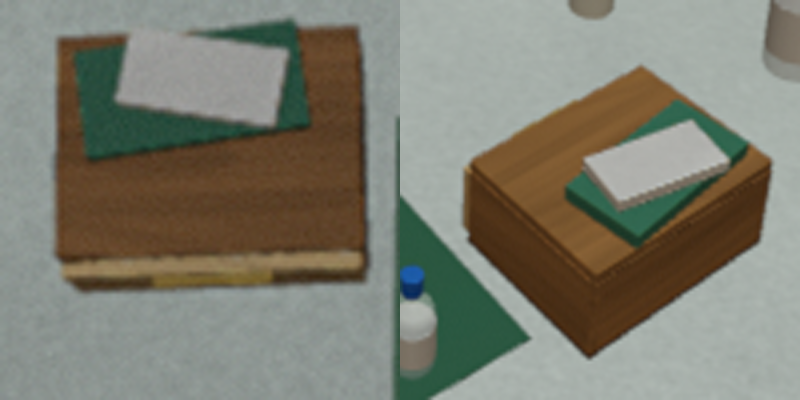

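```bash
python3 - <<'E'
from h import *
R=Rg(NT+np.pi/2)
ctrl.move_to(nw(.02,0,.15),R); ctrl.line_to(nw(.02,0,.036),velocity=.15)
for F in (3,25):
    h=ctrl.line_to(nw(.075,0,.036),velocity=.02,max_force=F); print(F,h,nest(ctrl.current_ee_pos()).round(4))
ctrl.line_to(nw(.015,0,.036),velocity=.1); ctrl.line_to(nw(.015,0,.16),velocity=.15)
ctrl.move_to(PARK,Rg(0))
p,d=eyes.grab_frame("top"); c=cloud("top",d); l=cab(c); k=(c[...,2]>.05)&(c[...,2]<.073)&(l[...,0]<.0)&(l[...,0]>-.2)&(abs(l[...,1])<.12)
print(np.percentile(l[k][:,0],[1,10,50]).round(4)); k=(c[...,2]>.024)&(c[...,2]<.05)&(np.hypot(c[...,0]-.57,c[...,1]+.4)<.06); print("block",c[k].mean(0),k.sum())
print(ctrl.current_clock()); ctrl.sleep(.5); print(job.hand_in())
E
```

```text
3 True [ 0.054 -0.   ]
25 True [ 0.0539 -0.0002]
[-0.0197 -0.0169 -0.0085]
block [ 0.57124792 -0.39964309  0.02955567] 233
98.9417
the job is handed in; nothing more can be done
None
```

I handed the job in at about 99 s of the 210 s allowed: all four wedges present were packed head to tail from the red end, the cork block is in the white tray, and the drawer is pushed home (a second push found it hard against its stop); the judge's result was not shown.

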